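# Clear the offcuts through the treadle flap

### The job

Using the wooden scraper block, push all three steel offcuts along the deck of the offcut stand until they lie fully on its drop flap, then stand the block upright back on the bench. Then, with the empty gripper, press the hinged treadle all the way down to its stop for a moment so that the flap drops the offcuts into the tray underneath, and let the treadle come fully up again. Do not push the offcuts with the fingers, and leave the jar of nails where it stands.

Things in the scene. Friction and masses are not known exactly. Their poses are not given: they have to be found in the camera images.
- stand: offcut stand fixed on the bench, base plate 250 x 340 x 6 mm, place and yaw vary. Origin: centre of the base's underside, z = 0; its x points away from the robot, y left, z up (at yaw 0). A flat deck, top at z 0.125, runs along y from 0.160 (open end) to -0.020, centred on x 0.060; the flush drop flap goes on from there to y -0.101. The treadle is on the robot's side, on x -0.085
- deck_start (a point): middle of the deck's open (+y) end, on its top: stand frame (0.060, 0.160, 0.125). Deck and flap form a channel 110 mm wide inside, with side walls 4 mm thick that stand 20 mm above the deck (z 0.145) from stand y 0.161 to -0.107, and an end wall as high, y -0.103 to -0.107, beyond the flap
- flap_edge (a point): middle of the flap's hinge line on the deck's top: stand frame (0.060, -0.020, 0.125), fixed. Offcuts must go past it towards stand -y
- flap (a joint): angle of the steel drop flap (rad): 0 flush with the deck, 1.2 fully dropped, its free (-y) end down. 81 mm long; it yields if pressed down with more than about 2 N at its free end
- tray_in (a point): centre of the inner floor of the aluminium catch tray under the flap: stand frame (0.060, -0.0725, 0.012). Inside it is 106 mm along stand x and 182 mm along stand y; its rim is 28 mm above its floor. It sticks out 60 mm beyond the flap's end wall
- pedal (a joint): treadle angle (rad): 0 up, 0.45 at its stop. Steel plate 60 wide, 150 mm long, from its hinge (stand x -0.085, y 0.100, z 0.085, line along x) towards stand -y, sloping up 0.225 rad at rest, down 0.225 at the stop. Its spring takes about 3 N on the pad to start, 13 N at the stop. Flap angle = 2.667 x treadle angle; both return when let go
- pedal_pad (a point): centre of the top of the treadle's ribbed rubber pad (56 x 50 mm), 120 mm from the hinge; moves with it. Stand frame about (-0.085, -0.016, 0.118) up and (-0.085, -0.019, 0.064) at the stop: 53 mm lower, straight below within 4 mm. Beside it, towards the deck, is a linkage housing: stand x -0.036 to -0.002, y -0.040 to 0.030, top z 0.125
- offcut_a: steel bar offcut, a small block 22 x 16 x 10 mm (its x, y, z), about 27 g, lying flat at the start on the deck of the stand, within 55 mm either side of the deck's middle line between stand y 0 and 0.105; origin at the centre of its underside
- offcut_b: steel bar offcut, a small block 22 x 16 x 10 mm (its x, y, z), about 27 g, lying flat at the start on the deck of the stand, within 55 mm either side of the deck's middle line between stand y 0 and 0.105; origin at the centre of its underside
- offcut_c: steel bar offcut, a small block 22 x 16 x 10 mm (its x, y, z), about 27 g, lying flat at the start on the deck of the stand, within 55 mm either side of the deck's middle line between stand y 0 and 0.105; origin at the centre of its underside
- scraper: scraper block standing upright on the bench to the right of the stand: grey plastic foot 94 x 28 x 20 mm with a wooden grip 84 x 28 x 50 mm on it; 70 mm high in all, about 150 g. Origin at the centre of its underside; x along its 94 mm length, y across its 28 mm thickness (grip it across y, near the top, from above), z up. Its two long faces are alike
- jar: clear glass spice jar of nails, 54 mm across, 99 mm high, upright on the bench; origin at the centre of its underside; leave alone
Not all that is in view belongs to the job. Leave any red or yellow look-alike of the scraper alone.

How it is judged:
By the outcome, as a careful person would: the job done as asked, in the order asked, and still so for the second after the job is handed in, with the robot touching nothing.
It also fails if it takes over 72 s, if anything falls off the work surface, if the arm or the gripper's body presses on something with over 40 N, if the wrist force passes 120 N, or if a joint passes its speed limit or range.

### The arm

A 6-joint arm with a two-finger parallel gripper is mounted at the origin on the work surface. World frame = base frame: x ahead of the robot, y to its left, z up, the work surface at z = 0. Lengths are in m, angles in rad, forces in N, time in s.
With the tool pointing down it reaches from about 0.35 to 0.775 m from the base axis. Payload 5.5 kg.
Tool frame: the origin (TCP) lies midway between the tips of the shut fingers; the grasp point (between the pads) lies 19 mm behind it; z points along the fingers, y is the line along which they close (so a half turn about z gives the same grasp; the last joint's range is limited). The gripper opens to 85 mm and grips with 20 to 120 N. Pads are 22 mm wide; open, the fingers measure 114 mm over their backs; the gripper's body (76 mm by 85 mm) begins 54 mm behind the grasp point. The pads swing forward as they close: fully open they stand 13 mm farther back than shut.
Start: joints at [-1.333, 0.313, 0.046, 1.304, 0, 1.431], TCP at [0.212, -0.534, 0.231] pointing down, gripper open.
Joint ranges: [-2.76, 2.76], [-0.86, 1.69], [-1.03, 1.26], [-2.2, 2.34], [-1.47, 1.5], [-3.14, 3.14]. Speed limits (rad/s): [2.57, 2.57, 3.14, 3.14, 3.14, 3.14].

### API

Orientations are given as a unit quaternion [w, x, y, z].
In Python, from workcell import get_state, read_camera, camera_info, hand_in, recognise gives the robot as it stands.
- The arm moves only by the tool arm_command, never from a script. Its argument "moves" is one flat list of numbers, 7 for each row, row after row: the opening, from -1 (shut) to 1 (fully open), then the shift along the tool's x, y, z in mm, then the turn, a rotation vector about the tool's x, y, z in rad. A call has 1 to 8 rows; each row shifts and turns the commanded pose from where the row before left it, along the tool's axes as they then stand; what a row does not reach is not made up. A row lasts 1/8 s, in which the tool goes at most 62.5 mm and 10.7 degrees, less where a joint would pass 70% of its speed; a pose out of reach is approached as far as the arm can. A call with a gripper value outside its range is refused whole. The fingers move at their own pace and stop on an object; "newtons" is the grip in N (left out, the last holds). Time passes only in rows, so rows that do not move let the fingers close. It gives the time, the measured TCP pose, the force, the opening and the grip force at its end, in the units of the state.
- get_state(): the state, without advancing time (a new reading comes with each control period).
- read_camera(name): name is "side" or "top"; returns (picture, depth): 420x560x3 uint8, blue, green, red; 420x560 float32, m along the optical axis (not along the pixel's ray), 0 where there is no reading.
- camera_info(name): a dict with "fovy" (degrees; the focal length in pixels is half the picture's height over the tangent of half this angle, whatever the lens; pixels are square), "cx", "cy" (the principal point, pixels), "eye" and "orientation" of the camera in the world. Camera axes: x right, y down, z forward; pixel columns grow to the right and rows downward; lengths in m; the calibration is good to about 2 mm. A picture is of the moment at which its call begins. camera_info takes no time and is no camera call.
- hand_in(): hands the job in; it is judged then, once.
Trained networks look in the newest picture that a camera, given by its name, has taken for a name from the list of things; names that differ only in an ending like _2 or _b are one class to them, and where a whole thing is asked for, a point or a joint stands for the part that bears it (a point fixed in the world has none). Each returns a list of dicts, best first, with "confidence" (0 to 1); they miss things now and then, are a little off and sometimes report something else, mostly with a low value. They report only what shows in the picture. A call takes as long as a camera call. They do not tell look-alikes from the thing itself.
- recognise(camera, label): "point" ([column, row] in pixels, amid what is visible of it).
The state is a dict: "clock": time; "joint_pos": joint angles; "qvel": joint speeds; "tau": joint torques, N m; "tcp_pos": TCP position; "orientation": TCP orientation; "wrist_force": force on the tool from outside, world axes, zero at the start; "ft_torque": the same for the moment, N m; "finger_gap": finger opening in m; "grip_force": force on a finger pad.
Only numpy, scipy, OpenCV 4.12 (cv2) and the standard library are available. Lean on these libraries where they do the work, as an engineer would, in place of code of your own. Each camera call takes 0.05 s, during which the arm holds its last target. There are 200 camera calls.

## Working session

There is one attempt and no reset: what is moved stays moved. The work goes in short steps, Python scripts to look and compute and a tool call to move; the robot and the scene stay as the last step left them, time stands still between calls to the robot, and variables do not carry over. Pictures are saved under pics/ and viewed, at most 12 in all, crops included, and the job is handed in when it is done.

Besides the shell and the picture viewer there is one more tool, called after ">>>" by a JSON object that holds its "op" and its "data". arm_command: Moves the arm, as the interface text tells. Its arguments: {"type":"object","properties":{"moves":{"type":"array"},"newtons":{"type":"number"}},"required":["moves"]}

```bash
mkdir -p pics; ls
cat > h.py <<'E'
import numpy as np, cv2
from scipy.spatial.transform import Rotation as R
from workcell import *
def cam(n):
    i=camera_info(n); f=210/np.tan(np.radians(i['fovy'])/2); q=i['orientation']
    q=np.array(q); M=R.from_quat([q[1],q[2],q[3],q[0]]).as_matrix() if q.ndim==1 else q
    return f,i['cx'],i['cy'],np.array(i['eye']),M
def unproj(n,u,v,d):
    f,cx,cy,e,M=cam(n); u,v,d=map(np.asarray,(u,v,d))
    return np.stack([(u-cx)/f*d,(v-cy)/f*d,d],-1)@M.T+e
def cloud(n,dep):
    v,u=np.mgrid[0:420,0:560]; return unproj(n,u,v,dep)
def proj(n,p):
    f,cx,cy,e,M=cam(n); c=(np.asarray(p)-e)@M; return np.stack([c[...,0]/c[...,2]*f+cx,c[...,1]/c[...,2]*f+cy],-1)
E
python3 - <<'E'
from h import *
for n in('side','top'):
    p,d=read_camera(n); cv2.imwrite(f'pics/{n}0.png',p); np.save(f'{n}0.npy',d); print(camera_info(n))
    C=cloud(n,d)
    for l in('stand','scraper','jar','offcut_a','pedal_pad','flap','tray_in'):
        for r in recognise(n,l)[:5]:
            u,v=map(int,np.round(r['point'])); print(n,l,round(r['confidence'],2),u,v,C[v,u].round(3) if d[v,u]>0 else None)
print(get_state())
E
```

```text
pics
{'fovy': 57.94626330040371, 'cx': 274.23811712815564, 'cy': 208.8677117332972, 'eye': array([0.24261785, 0.53425925, 0.4904599 ]), 'orientation': array([ 0.10305311, -0.18783304,  0.84429647, -0.49118456])}
side stand 0.59 194 295 [0.578 0.133 0.026]
side scraper 0.88 333 196 [ 0.458 -0.3    0.045]
side scraper 0.69 340 231 [ 0.391 -0.126  0.06 ]
side scraper 0.61 288 209 [ 0.535 -0.189  0.045]
side scraper 0.57 374 186 [ 0.379 -0.416  0.038]
side scraper 0.19 194 296 [0.58  0.131 0.021]
side jar 0.83 253 185 [ 0.659 -0.249  0.055]
side offcut_a 0.63 178 252 [0.579 0.157 0.135]
side offcut_a 0.59 147 259 [0.61  0.192 0.135]
side offcut_a 0.57 129 254 [0.643 0.194 0.135]
side pedal_pad 0.86 248 282 [0.465 0.139 0.102]
side flap 0.61 194 220 [0.623 0.053 0.125]
side tray_in 0.87 193 294 [0.582 0.13  0.024]
{'fovy': 52.04241607960283, 'cx': 280.3856695787875, 'cy': 210.19359232245506, 'eye': array([ 0.43817762, -0.08506408,  1.19810849]), 'orientation': array([-0.03044234,  0.71228736, -0.70098685,  0.01836908])}
top stand 0.75 216 192 [0.554 0.095 0.136]
top stand 0.21 205 227 [0.
[... 497 characters left out ...]
t_pos': array([-1.33259092e+00,  3.13162467e-01,  4.61004444e-02,  1.30355330e+00,
        2.61864074e-05,  1.43119071e+00]), 'qvel': array([-2.13415896e-03,  9.62591393e-05,  1.40303804e-03, -4.48431796e-06,
       -1.45558136e-03,  1.44698905e-03]), 'tau': array([ 5.82817684e-04, -4.80383921e+01,  2.98797691e+01, -3.09679726e-04,
       -2.94353129e-05,  1.00694766e-05]), 'tcp_pos': array([ 0.2121202 , -0.53451089,  0.23134474]), 'orientation': array([8.97493384e-05, 9.82210346e-01, 1.87783991e-01, 1.75373520e-05]), 'wrist_force': array([-0.89003991,  0.85722087, -0.70271829]), 'ft_torque': array([ 0.0229564 , -0.01328209,  0.00025029]), 'grip_force': 0.0, 'finger_gap': 0.0852824477422823}
```

View pics/top0.png

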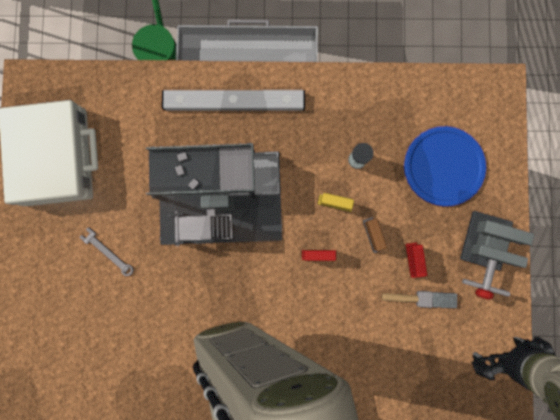

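View pics/side0.png

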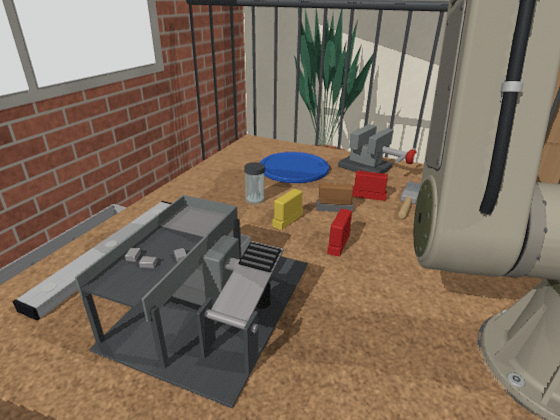

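Scraper candidates: red block (top 320,255; side 340,231), yellow block (338,203; side 288,209), red block (416,259; side 374,186), wood-and-grey block (374,236; side 333,196). By its description the last one is the scraper. The jar is at top (360,155). The offcuts are at top (182,157), (180,170), (193,183).

```bash
cat > fit.py <<'E'
from h import *
from scipy.optimize import least_squares
dt,ds=np.load('top0.npy'),np.load('side0.npy')
ct,cs=cloud('top',dt).reshape(-1,3),cloud('side',ds).reshape(-1,3)
def box(c,lo,hi): return c[np.all((c>lo)&(c<hi),1)]
def fit(P):
    def seg(p,a,b):
        a,b=np.array(a),np.array(b); t=np.clip((p-a)@(b-a)/((b-a)@(b-a)),0,1); return np.linalg.norm(p-a-t[:,None]*(b-a),axis=1)
    def f(x):
        c,s=np.cos(x[2]),np.sin(x[2]); p=(P[:,:2]-x[:2])@np.array([[c,-s],[s,c]])
        return np.min([seg(p,(.003,.161),(.003,-.105)),seg(p,(.117,.161),(.117,-.105)),seg(p,(.003,-.105),(.117,-.105))],0)
    best=min((least_squares(f,[.54,.08,y],loss='soft_l1',f_scale=.004) for y in(-.1,-.03,.05)),key=lambda r:r.cost)
    return best.x,np.median(best.fun)
for n,c in(('top',ct),('side',cs)):
    P=box(c,[.4,-.1,.139],[.75,.3,.149]); print(n,len(P),fit(P))
for n,c in(('top',ct),('side',cs)):
    P=box(c,[.39,-.37,.05],[.52,-.25,.085]); Q=P[P[:,2]>.064]; r=cv2.minAreaRect((Q[:,:2]*1000).astype(np.float32)); print(n,len(Q),r,Q[:,2].mean())
p=cv2.imread('pics/top0.png')[205:275,335:445]; q=cv2.imread('pics/side0.png')[165:235,295:405]
a=np.hstack([p,q]); cv2.imwrite('pics/crop.png',cv2.resize(a,None,fx=3.5,fy=3.5,interpolation=2))
E
python3 fit.py
```

```text
top 477 (array([0.55228994, 0.10659724, 0.05069983]), np.float64(0.0011377577130876476))
side 1301 (array([0.55250909, 0.10997041, 0.05100603]), np.float64(0.0007928499438412768))
top 344 ((456.4361572265625, -318.344970703125), (82.91731262207031, 28.42531394958496), 19.605802536010742) 0.06985456725853433
side 208 ((456.9042663574219, -314.0250244140625), (80.81382751464844, 27.53554916381836), 17.501798629760742) 0.06881135271613759
```

View pics/crop.png

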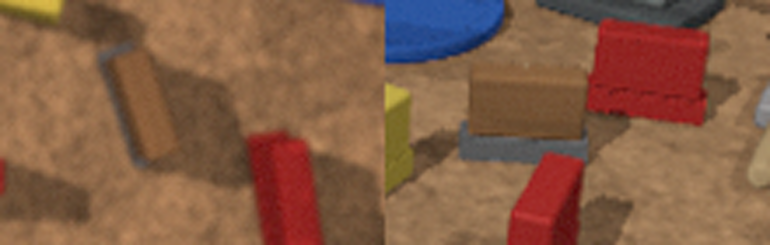

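The crop confirms it: wooden grip on a grey foot, at top (374,236). Red look-alikes are beside it.

```bash
cat > go.py <<'E'
# usage: go.py x y z yaw | or "s" sx sy sz yaw for stand frame: prints shift (mm) in tool axes, turn about tool z
import sys; from h import *
a=sys.argv[1:]; S=np.array([.5524,.1083]);Y=.0508
s=get_state(); q=s['orientation']; M=R.from_quat([q[1],q[2],q[3],q[0]]).as_matrix()
c,n=np.cos(Y),np.sin(Y); SM=np.array([[c,-n],[n,c]])
yaw=np.arctan2(M[1,0],M[0,0])
print('t',round(s['clock'],2),'tcp',s['tcp_pos'].round(4),'yaw',yaw.round(4),'tilt',M[2].round(4),'F',s['wrist_force'].round(1),'gap',s['finger_gap'].round(4),'grip',round(s['grip_force'],1),'stand',(SM.T@(s['tcp_pos'][:2]-S)).round(4))
def goal(a):
    st=a[0]=='s'; v=[float(k) for k in a[1*st:]]; p=np.array(v[:3]); y=v[3]
    if st: p[:2]=SM@p[:2]+S; y+=Y
    print('goal',p.round(4),y,'shift',(M.T@(p-s['tcp_pos'])*1000).round(1),'turn z',round(-(y-yaw),4))
if a: goal(a)
E
python3 go.py .4567 -.3162 .16 .323
```

```text
Traceback (most recent call last):
  File "go.py", line 7, in <module>
    print('t',round(s['clock'],2),'tcp',s['tcp_pos'].round(4),'yaw',yaw.round(4),'tilt',M[2].round(4),'F',s['wrist_force'].round(1),'gap',s['finger_gap'].round(4),'grip',round(s['grip_force'],1),'stand',(SM.T@(s['tcp_pos'][:2]-S)).round(4))
                                                                                                                                          ^^^^^^^^^^^^^^^^^^^^^
AttributeError: 'float' object has no attribute 'round'
```

>>> {"op": "arm_command", "data": {"moves": [0.6,51,-19,8,0,0,0,0.6,51,-19,8,0,0,0,0.6,51,-19,8,0,0,0,0.6,51,-19,8,0,0,0,0.6,51,-19,8,0,0,0,0.6,51,-18,8,0,0,0,0.6,0,0,8,0,0,0.054,0.6,0,0,0,0,0,0], "newtons": 60}}

```text
clock: 1.8
tcp_pos: [0.455, -0.3156, 0.1747]
orientation: [-0.0, 0.987, 0.162, -0.0]
wrist_force: [0.3, 0.2, 0.2]
finger_gap: 0.0683
grip_force: 0.0
```

```bash
python3 go.py .4567 -.3162 .032 .323
python3 - <<'E'
from h import *
for n in('side','top'):
    p,d=read_camera(n); cv2.imwrite(f'pics/{n}1.png',p)
a,b=cv2.imread('pics/side1.png'),cv2.imread('pics/top1.png')
cv2.imwrite('pics/c1.png',np.hstack([cv2.resize(a[100:300,230:430],(400,400)),cv2.resize(b[150:300,300:450],(400,400))]))
E
```

```text
Traceback (most recent call last):
  File "go.py", line 7, in <module>
    print('t',round(s['clock'],2),'tcp',s['tcp_pos'].round(4),'yaw',yaw.round(4),'tilt',M[2].round(4),'F',s['wrist_force'].round(1),'gap',s['finger_gap'].round(4),'grip',round(s['grip_force'],1),'stand',(SM.T@(s['tcp_pos'][:2]-S)).round(4))
                                                                                                                                          ^^^^^^^^^^^^^^^^^^^^^
AttributeError: 'float' object has no attribute 'round'
```

View pics/c1.png

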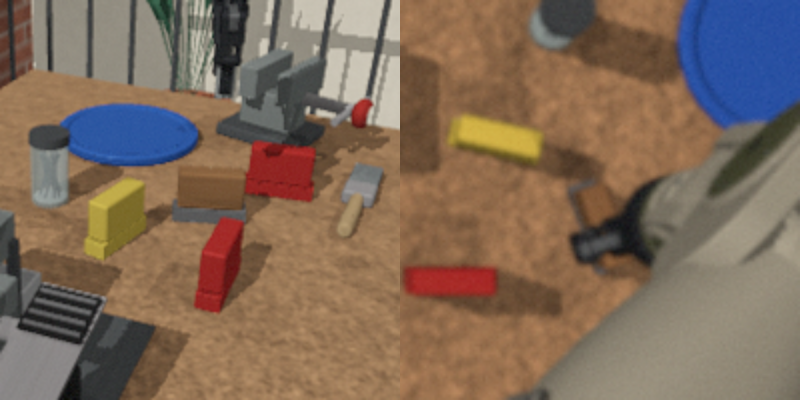

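Side crop: the scraper stands at (210,190) and the fingers are above it. Top crop: the gripper is over the block at about (600,220). So I descend and grip.

```bash
sed -i "s/s\['finger_gap'\].round(4)/round(s['finger_gap'],4)/" go.py; python3 go.py .4567 -.3162 .032 .323
```

```text
t 1.9 tcp [ 0.4547 -0.3168  0.1755] yaw 0.3243 tilt [-1.e-04  1.e-04 -1.e+00] F [-0.3 -0.7  0.3] gap 0.0685 grip 0.0 stand [-0.1192 -0.4196]
goal [ 0.4567 -0.3162  0.032 ] 0.323 shift [  2.1   0.  143.5] turn z 0.0013
```

>>> {"op": "arm_command", "data": {"moves": [0.6,1,1,30,0,0,0,0.6,0,0,30,0,0,0,0.6,0,0,30,0,0,0,0.6,0,0,25,0,0,0,0.6,0,0,15,0,0,0,0.6,0,0,12,0,0,0,0.6,0,0,0,0,0,0]}}

```text
clock: 2.78
tcp_pos: [0.4557, -0.3173, 0.0329]
orientation: [-0.0, 0.987, 0.161, -0.0]
wrist_force: [-0.5, 0.2, 1.7]
finger_gap: 0.0685
grip_force: 0.0
```

>>> {"op": "arm_command", "data": {"moves": [0.0,0,0,0,0,0,0,-0.3,0,0,0,0,0,0,-1,0,0,0,0,0,0,-1,0,0,0,0,0,0,-1,0,0,0,0,0,0,-1,0,0,0,0,0,0]}}

```text
clock: 3.52
tcp_pos: [0.4567, -0.3177, 0.0342]
orientation: [0.001, 0.987, 0.161, 0.001]
wrist_force: [-1.0, 0.7, 5.9]
finger_gap: 0.0271
grip_force: 59.7
```

```bash
python3 go.py .4567 -.3162 .032 .323
```

```text
t 3.52 tcp [ 0.4567 -0.3177  0.0342] yaw 0.3239 tilt [ 8.0e-04  1.6e-03 -1.0e+00] F [-1.   0.7  5.9] gap 0.0271 grip 59.7 stand [-0.1172 -0.4206]
goal [ 0.4567 -0.3162  0.032 ] 0.323 shift [ 0.5 -1.4  2.2] turn z 0.0009
```

>>> {"op": "arm_command", "data": {"moves": [-1,0,0,-10,0,0,0,-1,0,0,-30,0,0,0,-1,0,0,-50,0,0,0,-1,0,0,-50,0,0,0,-1,0,0,-50,0,0,0,-1,0,0,-5,0,0,0,-1,0,0,0,0,0,0]}}

```text
clock: 4.4
tcp_pos: [0.456, -0.317, 0.2281]
orientation: [-0.0, 0.987, 0.161, -0.0]
wrist_force: [0.0, -0.3, -1.6]
finger_gap: 0.0273
grip_force: 59.5
```

```bash
python3 go.py s .060 .145 .22 0
```

```text
t 4.4 tcp [ 0.456  -0.317   0.2281] yaw 0.3238 tilt [-0. -0. -1.] F [ 0.  -0.3 -1.6] gap 0.0273 grip 59.5 stand [-0.1179 -0.4199]
goal [0.605  0.2562 0.22  ] 0.0508 shift [ 323.7 -496.     8.1] turn z 0.273
```

>>> {"op": "arm_command", "data": {"moves": [-1,16,-25,0,0,0,0,-1,32,-49,0,0,0,0,-1,32,-49,0,0,0,0,-1,32,-49,0,0,0,0,-1,32,-49,0,0,0,0,-1,32,-49,0,0,0,0,-1,32,-49,0,0,0,0,-1,32,-49,0,0,0,0]}}

```text
clock: 5.4
tcp_pos: [0.5654, 0.1098, 0.2256]
orientation: [-0.0, 0.987, 0.161, -0.002]
wrist_force: [0.6, -0.3, -1.3]
finger_gap: 0.0272
grip_force: 59.5
```

>>> {"op": "arm_command", "data": {"moves": [-1,32,-49,0,0,0,0,-1,32,-49,0,0,0,0,-1,16,-25,0,0,0,0,-1,0,0,0,0,0,0.09,-1,0,0,0,0,0,0.09,-1,0,0,0,0,0,0.09,-1,0,0,0,0,0,0]}}

```text
clock: 6.28
tcp_pos: [0.6136, 0.191, 0.2254]
orientation: [-0.022, 0.997, 0.078, -0.006]
wrist_force: [0.1, -0.4, -0.3]
finger_gap: 0.0274
grip_force: 59.8
```

```bash
python3 go.py s .060 .145 .175 0
python3 - <<'E'
from h import *
for n in('side','top'):
    p,d=read_camera(n); cv2.imwrite(f'pics/{n}2.png',p); np.save(n+'2.npy',d)
a,b=cv2.imread('pics/side2.png'),cv2.imread('pics/top2.png')
cv2.imwrite('pics/c2.png',np.hstack([cv2.resize(a[80:380,70:370],(400,400)),cv2.resize(b[100:280,120:300],(400,400))]))
E
```

```text
t 6.28 tcp [0.6136 0.191  0.2254] yaw 0.1564 tilt [-0.0089 -0.0457 -0.9989] F [ 0.1 -0.4 -0.3] gap 0.0274 grip 59.8 stand [0.0653 0.0795]
goal [0.605  0.2562 0.175 ] 0.0508 shift [  2.1 -63.4  53.3] turn z 0.1056
```

View pics/c2.png

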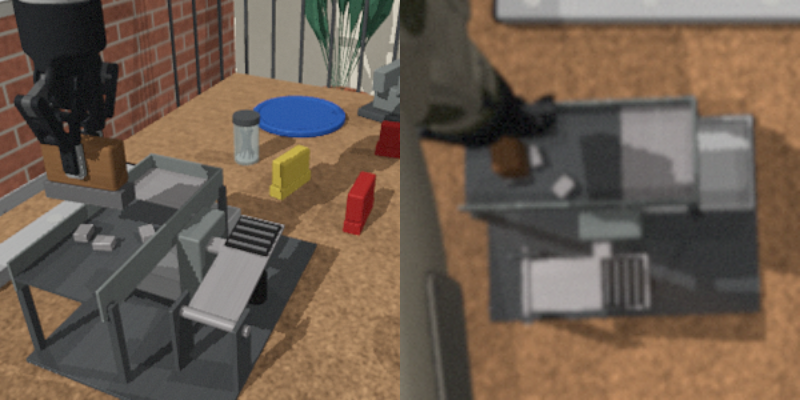

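```bash
python3 -c "
from h import *
s=get_state();print(s['joint_pos'].round(3),s['qvel'].round(3),s['tau'].round(1))"
```

```text
[0.158 0.454 0.241 1.365 0.046 3.141] [ 0.018 -0.007  0.014  0.004  0.001  0.001] [ -0.8 -56.7  30.5   0.1   0.1   0. ]
```

>>> {"op": "arm_command", "data": {"moves": [-1,0,0,0,0,0,0]}}

```text
clock: 6.5
tcp_pos: [0.6138, 0.1936, 0.2273]
orientation: [-0.023, 0.997, 0.08, -0.005]
wrist_force: [-0.5, 0.1, -1.7]
finger_gap: 0.0278
grip_force: 59.8
```

```bash
python3 -c "
from h import *
s=get_state();print(s['joint_pos'].round(3),s['qvel'].round(3),s['tau'].round(1))"; python3 go.py
```

```text
[0.159 0.453 0.242 1.365 0.046 3.141] [ 0.006 -0.006  0.01   0.    -0.001 -0.001] [ -0.4 -56.5  30.4   0.1   0.2   0. ]
t 6.5 tcp [0.6138 0.1936 0.2273] yaw 0.1602 tilt [-0.0056 -0.0462 -0.9989] F [-0.5  0.1 -1.7] gap 0.0278 grip 59.8 stand [0.0657 0.0821]
```

>>> {"op": "arm_command", "data": {"moves": [-1,0,0,0,0,0,-0.18,-1,0,0,0,0,0,-0.18,-1,0,0,0,0,0,-0.18,-1,0,0,0,0,0,-0.18,-1,0,0,0,0,0,-0.18,-1,0,0,0,0,0,-0.18,-1,0,0,0,0,0,-0.18,-1,0,0,0,0,0,-0.18]}}

```text
clock: 7.5
tcp_pos: [0.614, 0.1939, 0.2281]
orientation: [-0.02, 0.694, 0.719, 0.012]
wrist_force: [-0.7, -0.3, -1.0]
finger_gap: 0.0276
grip_force: 59.6
```

>>> {"op": "arm_command", "data": {"moves": [-1,0,0,0,0,0,-0.18,-1,0,0,0,0,0,-0.18,-1,0,0,0,0,0,-0.18,-1,0,0,0,0,0,-0.18,-1,0,0,0,0,0,-0.18,-1,0,0,0,0,0,-0.18,-1,0,0,0,0,0,-0.18,-1,0,0,0,0,0,-0.18]}}

```text
clock: 8.5
tcp_pos: [0.614, 0.194, 0.2281]
orientation: [-0.007, 0.047, 0.999, 0.022]
wrist_force: [-0.3, 0.8, -1.9]
finger_gap: 0.027
grip_force: 59.6
```

```bash
cat >> go.py <<'E'
if a:
    st=a[0]=='s'; y=float(a[-1])+Y*st
    T=R.from_euler('z',y)*R.from_quat([1,0,0,0]); print('full rotvec',(R.from_matrix(M).inv()*T).as_rotvec().round(4),'j6',s['joint_pos'][5].round(3))
E
python3 go.py s .060 .145 .22 3.1416
```

```text
t 8.5 tcp [0.614  0.194  0.2281] yaw 3.0469 tilt [ 0.0158  0.0435 -0.9989] F [-0.3  0.8 -1.9] gap 0.027 grip 59.6 stand [0.0659 0.0825]
goal [0.605  0.2562 0.22  ] 3.1924 shift [14.8 60.6 11. ] turn z -0.1455
full rotvec [ 0.0446 -0.0126 -0.1458] j6 0.255
```

Apply the rotation fix first, then shift.

>>> {"op": "arm_command", "data": {"moves": [-1,0,0,0,0.022,-0.006,-0.073,-1,0,0,0,0.022,-0.006,-0.073,-1,0,0,0,0,0,0]}}

```text
clock: 8.88
tcp_pos: [0.614, 0.1942, 0.2281]
orientation: [-0.0, -0.022, 1.0, 0.0]
wrist_force: [-0.4, 0.2, -1.8]
finger_gap: 0.0272
grip_force: 59.6
```

```bash
python3 go.py s .060 .145 .20 3.1416
```

```text
t 8.88 tcp [0.614  0.1942 0.2281] yaw -3.0969 tilt [ 8.e-04  8.e-04 -1.e+00] F [-0.4  0.2 -1.8] gap 0.0272 grip 59.6 stand [0.0658 0.0827]
goal [0.605  0.2562 0.2   ] 3.1924 shift [ 6.2 62.3 28.2] turn z -6.2893
full rotvec [ 0.0008 -0.0008 -0.0061] j6 0.137
```

>>> {"op": "arm_command", "data": {"moves": [-1,2,20,8,0,0,-0.006,-1,2,22,10,0,0,0,-1,2,20,10,0,0,0,-1,0,0,0,0,0,0]}}

```text
clock: 9.38
tcp_pos: [0.6039, 0.2567, 0.1984]
orientation: [-0.002, -0.026, 1.0, 0.0]
wrist_force: [-0.6, -1.2, -0.9]
finger_gap: 0.0273
grip_force: 59.6
```

```bash
python3 go.py s .060 .145 .165 3.1416
python3 - <<'E'
from h import *
p,d=read_camera('side'); cv2.imwrite('pics/side3.png',p); np.save('side3.npy',d)
cv2.imwrite('pics/c3.png',cv2.resize(p[150:350,60:260],(600,600),interpolation=2))
E
```

```text
t 9.38 tcp [0.6039 0.2567 0.1984] yaw -3.0892 tilt [ 3.4e-03  1.0e-04 -1.0e+00] F [-0.6 -1.2 -0.9] gap 0.0273 grip 59.6 stand [0.059  0.1456]
goal [0.605  0.2562 0.165 ] 3.1924 shift [-1.1 -0.6 33.4] turn z -6.2816
full rotvec [ 0.0001 -0.0034  0.0016] j6 0.227
```

View pics/c3.png

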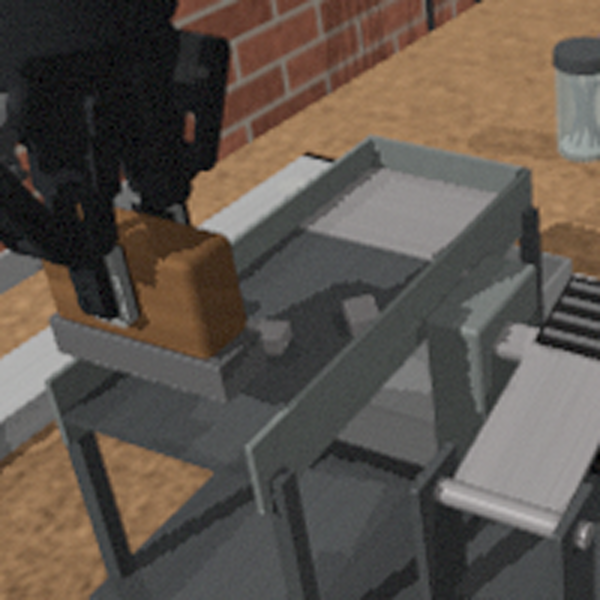

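The block is above the deck's open end; the offcuts are in front of it, and their nearest edge needs checking.

Run:
```python
from h import *
S=np.array([.5524,.1083]);c,n=np.cos(.0508),np.sin(.0508);SM=np.array([[c,-n],[n,c]])
def st(P): P=P.copy(); P[:,:2]=(P[:,:2]-S)@SM; return P
C=st(cloud('side',np.load('side3.npy')).reshape(-1,3))
P=C[(abs(C[:,0]-.06)<.08)&(C[:,1]>.11)&(C[:,1]<.2)]
for lo,hi in((.16,.166),(.166,.172),(.172,.178),(.178,.184),(.19,.2)):
    Q=P[(P[:,2]>lo)&(P[:,2]<hi)]; print(lo,len(Q),np.percentile(Q,[1,99],axis=0)[:,:2].round(4).tolist())
for k in('top','side'):
    C=st(cloud(k,np.load(k+'0.npy')).reshape(-1,3)); Q=C[(C[:,0]>.008)&(C[:,0]<.112)&(C[:,1]>-.02)&(C[:,1]<.15)&(C[:,2]>.130)&(C[:,2]<.139)]
    from scipy.cluster.hierarchy import fclusterdata
    l=fclusterdata(Q[:,:2],.006,'distance',method='single')
    for i in set(l):
        q=Q[l==i]
        if len(q)>8: print(k,len(q),q.min(0).round(3),q.max(0).round(3))
```

```text
0.16 61 [[0.0126, 0.1348], [0.1026, 0.1602]]
0.166 244 [[0.0119, 0.1334], [0.1045, 0.1607]]
0.172 241 [[0.0121, 0.1339], [0.1038, 0.1605]]
0.178 330 [[0.0118, 0.1328], [0.1045, 0.1606]]
0.19 317 [[0.0169, 0.1344], [0.0989, 0.1659]]
top 58 [0.048 0.068 0.13 ] [0.071 0.086 0.139]
top 57 [0.085 0.059 0.13 ] [0.103 0.083 0.139]
top 58 [0.011 0.031 0.131] [0.036 0.056 0.138]
side 102 [0.014 0.034 0.13 ] [0.039 0.059 0.136]
side 132 [0.048 0.07  0.13 ] [0.073 0.091 0.136]
side 119 [0.085 0.06  0.13 ] [0.105 0.086 0.136]
```

>>> {"op": "arm_command", "data": {"moves": [-1,-2,0,10,0,-0.003,0.001,-1,0,0,12,0,0,0,-1,0,0,10,0,0,0,-1,0,0,4,0,0,0,-1,0,0,0,0,0,0]}}

```text
clock: 10.05
tcp_pos: [0.6073, 0.2545, 0.1639]
orientation: [0.001, -0.024, 1.0, 0.0]
wrist_force: [0.4, 0.1, -1.2]
finger_gap: 0.0273
grip_force: 59.6
```

>>> {"op": "arm_command", "data": {"moves": [-1,0,0,1,0,0,0,-1,0,0,0.5,0,0,0,-1,0,0,0,0,0,0]}}

```text
clock: 10.42
tcp_pos: [0.6076, 0.2548, 0.1631]
orientation: [0.001, -0.024, 1.0, 0.0]
wrist_force: [0.6, 0.3, -1.4]
finger_gap: 0.0272
grip_force: 59.6
```

```bash
python3 go.py s .062 .145 .159 3.1416
```

```text
t 10.43 tcp [0.6076 0.2548 0.1631] yaw -3.093 tilt [-2.9e-03  7.0e-04 -1.0e+00] F [ 0.6  0.3 -1.4] gap 0.0272 grip 59.6 stand [0.0626 0.1435]
goal [0.607  0.2563 0.159 ] 3.1924 shift [0.6 1.5 4.1] turn z -6.2854
full rotvec [ 0.0007  0.0029 -0.0022] j6 0.227
```

>>> {"op": "arm_command", "data": {"moves": [-1,0,0,1,0,0,0,-1,0,0,1,0,0,0,-1,0,0,0,0,0,0]}}

```text
clock: 10.8
tcp_pos: [0.6074, 0.2547, 0.1606]
orientation: [0.001, -0.024, 1.0, 0.0]
wrist_force: [-0.3, 0.8, -2.1]
finger_gap: 0.0272
grip_force: 59.6
```

>>> {"op": "arm_command", "data": {"moves": [-1,0,0,1,0,0,0,-1,0,0,0,0,0,0]}}

```text
clock: 11.05
tcp_pos: [0.6074, 0.2547, 0.1597]
orientation: [0.001, -0.024, 1.0, 0.0]
wrist_force: [-0.4, 0.5, -1.1]
finger_gap: 0.0271
grip_force: 59.6
```

```bash
python3 go.py s .062 -.014 .160 3.1416
```

```text
t 11.05 tcp [0.6074 0.2547 0.1597] yaw -3.0931 tilt [-2.3e-03  5.0e-04 -1.0e+00] F [-0.4  0.5 -1.1] gap 0.0271 grip 59.6 stand [0.0624 0.1434]
goal [0.615  0.0975 0.16  ] 3.1924 shift [   0.  -157.4   -0.4] turn z -6.2855
full rotvec [ 0.0005  0.0023 -0.0023] j6 0.227
```

>>> {"op": "arm_command", "data": {"moves": [-1,0,-8,0,0,0,0,-1,0,-10,0,0,0,0,-1,0,-10,0,0,0,0,-1,0,-10,0,0,0,0,-1,0,-10,0,0,0,0,-1,0,-10,0,0,0,0,-1,0,-10,0,0,0,0,-1,0,-8,0,0,0,0]}}

```text
clock: 12.05
tcp_pos: [0.6113, 0.1782, 0.1598]
orientation: [0.001, -0.024, 1.0, 0.0]
wrist_force: [-0.1, 0.2, -0.8]
finger_gap: 0.0273
grip_force: 59.7
```

```bash
python3 go.py s .062 -.017 .160 3.1416
python3 - <<'E'
from h import *
p,d=read_camera('side'); cv2.imwrite('pics/side4.png',p)
cv2.imwrite('pics/c4.png',cv2.resize(p[150:350,60:260],(600,600),interpolation=2))
E
```

```text
t 12.05 tcp [0.6113 0.1782 0.1598] yaw -3.0933 tilt [-2.6e-03  7.0e-04 -1.0e+00] F [-0.1  0.2 -0.8] gap 0.0273 grip 59.7 stand [0.0623 0.0669]
goal [0.6152 0.0945 0.16  ] 3.1924 shift [  0.1 -83.9  -0.2] turn z -6.2857
full rotvec [ 0.0007  0.0026 -0.0025] j6 0.109
```

View pics/c4.png

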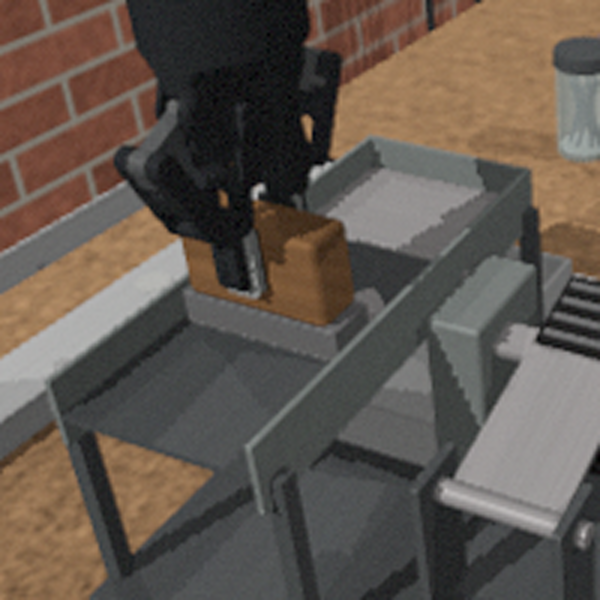

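The block is in the channel, clear of both walls, and no offcut is behind it. I carry on pushing to the flap.

>>> {"op": "arm_command", "data": {"moves": [-1,0,-8,0,0,0,0,-1,0,-12,0,0,0,0,-1,0,-12,0,0,0,0,-1,0,-12,0,0,0,0,-1,0,-12,0,0,0,0,-1,0,-12,0,0,0,0,-1,0,-8,0,0,0,0,-1,0,-5,0,0,0,0]}}

```text
clock: 13.1
tcp_pos: [0.6152, 0.0973, 0.1597]
orientation: [0.001, -0.024, 1.0, 0.0]
wrist_force: [0.6, 0.7, -0.8]
finger_gap: 0.0277
grip_force: 59.7
```

>>> {"op": "arm_command", "data": {"moves": [-1,0,-3,0,0,0,0,-1,0,-2,0,0,0,0,-1,0,0,0,0,0,0]}}

```text
clock: 13.48
tcp_pos: [0.6153, 0.0929, 0.1597]
orientation: [0.001, -0.024, 1.0, 0.0]
wrist_force: [-0.4, -0.1, -1.3]
finger_gap: 0.0275
grip_force: 59.8
```

```bash
python3 go.py s .062 -.017 .160 3.1416
python3 - <<'E'
from h import *
S=np.array([.5524,.1083]);c,n=np.cos(.0508),np.sin(.0508);SM=np.array([[c,-n],[n,c]])
p,d=read_camera('side'); cv2.imwrite('pics/side5.png',p); C=cloud('side',d).reshape(-1,3); C[:,:2]=(C[:,:2]-S)@SM
P=C[(abs(C[:,0]-.06)<.07)&(C[:,1]>-.1)&(C[:,1]<.1)&(C[:,2]>.147)&(C[:,2]<.175)]; print(np.percentile(P,[1,50,99],axis=0).round(4))
P=C[(abs(C[:,0]-.06)<.05)&(C[:,1]>-.1)&(C[:,1]<.03)&(C[:,2]>.13)&(C[:,2]<.14)]; print(len(P),np.percentile(P,[1,50,99],axis=0).round(4))
cv2.imwrite('pics/c5.png',cv2.resize(p[150:300,110:310],(800,600),interpolation=2))
E
```

```text
t 13.47 tcp [0.6153 0.0929 0.1597] yaw -3.093 tilt [-2.4e-03  3.0e-04 -1.0e+00] F [-0.4 -0.1 -1.3] gap 0.0275 grip 59.8 stand [ 0.0621 -0.0186]
goal [0.6152 0.0945 0.16  ] 3.1924 shift [ 0.1  1.6 -0.3] turn z -6.2854
full rotvec [ 0.0003  0.0024 -0.0022] j6 -0.028
[[ 0.0199 -0.0283  0.1474]
 [ 0.0487 -0.0049  0.1619]
 [ 0.1017  0.0087  0.1748]]
249 [[ 0.0154 -0.0475  0.1301]
 [ 0.0542 -0.005   0.1351]
 [ 0.1079 -0.0035  0.1399]]
```

View pics/c5.png

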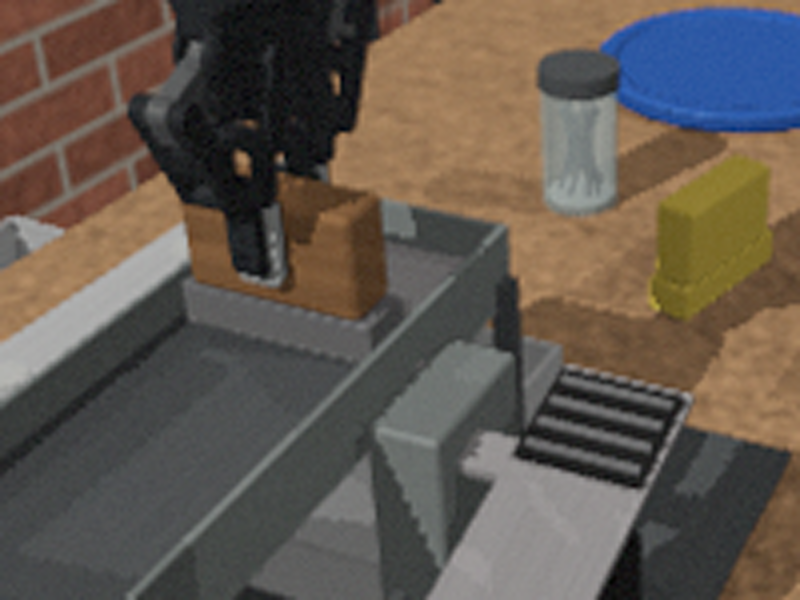

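>>> {"op": "arm_command", "data": {"moves": [-1,0,3,0,0,0,0,-1,0,3,0,0,0,0,-1,0,0,-15,0,0,0,-1,0,0,-25,0,0,0,-1,0,0,-25,0,0,0,-1,0,0,-10,0,0,0,-1,0,0,0,0,0,0]}}

```text
clock: 14.4
tcp_pos: [0.6155, 0.0989, 0.2358]
orientation: [0.002, -0.024, 1.0, 0.0]
wrist_force: [-0.6, 0.0, -1.6]
finger_gap: 0.0275
grip_force: 59.7
```

```bash
cat > chk.py <<'E'
from h import *
import sys
S=np.array([.5524,.1083]);c,n=np.cos(.0508),np.sin(.0508);SM=np.array([[c,-n],[n,c]])
p,d=read_camera('side'); cv2.imwrite(f'pics/side{sys.argv[1]}.png',p); C=cloud('side',d).reshape(-1,3); C[:,:2]=(C[:,:2]-S)@SM
Q=C[(abs(C[:,0]-.06)<.051)&(C[:,1]>-.099)&(C[:,1]<.15)&(C[:,2]>.129)&(C[:,2]<.139)]
from scipy.cluster.hierarchy import fclusterdata
l=fclusterdata(Q[:,:2],.006,'distance',method='single')
for i in set(l):
    q=Q[l==i]
    if len(q)>8: print(len(q),q.min(0).round(3),q.max(0).round(3))
E
python3 chk.py 6; python3 go.py .4567 -.3177 .23 3.4655
```

```text
89 [ 0.083 -0.055  0.129] [ 0.099 -0.031  0.136]
192 [ 0.022 -0.049  0.129] [ 0.068 -0.031  0.136]
t 14.45 tcp [0.6149 0.0989 0.2347] yaw -3.0931 tilt [-2.7e-03  5.0e-04 -1.0e+00] F [ 0.2  0.4 -2.4] gap 0.0274 grip 59.7 stand [ 0.0619 -0.0126]
goal [ 0.4567 -0.3177  0.23  ] 3.4655 shift [ 178.2 -408.4    4. ] turn z -6.5586
full rotvec [ 2.000e-04  2.700e-03 -2.755e-01] j6 -0.018
```

All three offcuts lie on the flap, with trailing edges at y ≈ -0.031. I return the block to its place.

>>> {"op": "arm_command", "data": {"moves": [-1,10,-22,0,0,0,0,-1,20,-46,0,0,0,0,-1,20,-46,0,0,0,0,-1,20,-46,0,0,0,0,-1,20,-46,0,0,0,0,-1,20,-46,0,0,0,0,-1,20,-46,0,0,0,0,-1,20,-46,0,0,0,0]}}

```text
clock: 15.45
tcp_pos: [0.4795, -0.2537, 0.2332]
orientation: [0.0, -0.024, 1.0, 0.001]
wrist_force: [0.7, -0.0, -1.8]
finger_gap: 0.0272
grip_force: 59.7
```

>>> {"op": "arm_command", "data": {"moves": [-1,18,-42,0,0,0,0,-1,10,-22,0,0,0,0,-1,0,0,0,0,0.001,-0.138,-1,0,0,0,0,0.001,-0.138,-1,0,0,0,0,0,0]}}

```text
clock: 16.08
tcp_pos: [0.4555, -0.3174, 0.2331]
orientation: [-0.0, -0.16, 0.987, 0.001]
wrist_force: [-0.6, 0.0, -1.5]
finger_gap: 0.0275
grip_force: 59.6
```

```bash
python3 go.py .4567 -.3177 .0342 3.4655
```

```text
t 16.07 tcp [ 0.4555 -0.3174  0.2331] yaw -2.8198 tilt [ 6.0e-04  1.7e-03 -1.0e+00] F [-0.6  0.  -1.5] gap 0.0275 grip 59.6 stand [-0.1184 -0.4203]
goal [ 0.4567 -0.3177  0.0342] 3.4655 shift [ -1.2  -1.  198.9] turn z -6.2853
full rotvec [ 0.0017 -0.0006 -0.0021] j6 -1.075
```

>>> {"op": "arm_command", "data": {"moves": [-1,-1,-1,30,0,0,0,-1,0,0,50,0,0,0,-1,0,0,50,0,0,0,-1,0,0,40,0,0,0,-1,0,0,18,0,0,0,-1,0,0,7,0,0,0,-1,0,0,2,0,0,0,-1,0,0,0,0,0,0]}}

```text
clock: 17.08
tcp_pos: [0.4587, -0.3184, 0.0379]
orientation: [0.001, -0.161, 0.987, -0.001]
wrist_force: [0.1, -0.6, -1.3]
finger_gap: 0.0274
grip_force: 59.6
```

>>> {"op": "arm_command", "data": {"moves": [-1,0,0,1,0,0,0,-1,0,0,0,0,0,0]}}

```text
clock: 17.32
tcp_pos: [0.4585, -0.3181, 0.0366]
orientation: [0.001, -0.161, 0.987, -0.0]
wrist_force: [0.4, -0.1, -1.7]
finger_gap: 0.0273
grip_force: 59.6
```

>>> {"op": "arm_command", "data": {"moves": [-1,0,0,1,0,0,0,-1,0,0,1,0,0,0,-1,0,0,0,0,0,0]}}

```text
clock: 17.7
tcp_pos: [0.4583, -0.3179, 0.0343]
orientation: [0.0, -0.162, 0.987, 0.0]
wrist_force: [-0.1, 1.0, 0.6]
finger_gap: 0.0274
grip_force: 59.9
```

>>> {"op": "arm_command", "data": {"moves": [-1,0,0,0.5,0,0,0,-1,0,0,0,0,0,0]}}

```text
clock: 17.95
tcp_pos: [0.4584, -0.3179, 0.0342]
orientation: [0.0, -0.162, 0.987, -0.0]
wrist_force: [-1.6, 2.5, 5.8]
finger_gap: 0.0274
grip_force: 60.7
```

Contact with the bench: open slowly, rise, and look.

>>> {"op": "arm_command", "data": {"moves": [-0.2,0,0,0,0,0,0,0.1,0,0,0,0,0,0,0.4,0,0,0,0,0,0,0.6,0,0,0,0,0,0,0.6,0,0,0,0,0,0]}}

```text
clock: 18.58
tcp_pos: [0.4582, -0.3178, 0.0335]
orientation: [0.0, -0.161, 0.987, 0.0]
wrist_force: [0.3, 0.5, -0.2]
finger_gap: 0.0683
grip_force: 0.0
```

>>> {"op": "arm_command", "data": {"moves": [0.6,0,0,-10,0,0,0,0.6,0,0,-30,0,0,0,0.6,0,0,-50,0,0,0,0.6,0,0,-50,0,0,0,0.6,0,0,-50,0,0,0,-1,0,0,0,0,0,0,-1,0,0,0,0,0,0]}}

```text
clock: 19.45
tcp_pos: [0.4581, -0.3178, 0.2238]
orientation: [0.0, -0.161, 0.987, -0.0]
wrist_force: [0.2, 0.3, -0.2]
finger_gap: 0.0328
grip_force: 0.0
```

```bash
python3 chk.py 7
python3 - <<'E'
from h import *
p,d=read_camera('side'); C=cloud('side',d).reshape(-1,3)
P=C[(C[:,0]>.39)&(C[:,0]<.52)&(C[:,1]>-.37)&(C[:,1]<-.25)&(C[:,2]>.064)&(C[:,2]<.09)]; print(P[:,2].mean(),P[:,2].std(),cv2.minAreaRect((P[:,:2]*1000).astype(np.float32)))
cv2.imwrite('pics/c7.png',cv2.resize(p[120:330,120:400],(800,600),interpolation=2))
E
python3 go.py s -.092 -.017 .20 3.1416
```

```text
89 [ 0.082 -0.054  0.129] [ 0.1   -0.032  0.136]
187 [ 0.022 -0.05   0.129] [ 0.068 -0.031  0.136]
0.06864581093862973 0.0018589876464715663 ((459.06695556640625, -316.30340576171875), (83.0277099609375, 29.664968490600586), 17.695310592651367)
t 19.55 tcp [ 0.4574 -0.3173  0.2223] yaw -2.8172 tilt [ 6.0e-04  2.3e-03 -1.0e+00] F [-0.2 -0.2 -0.8] gap 0.0173 grip 0.0 stand [-0.1164 -0.4202]
goal [0.4614 0.0867 0.2   ] 3.1924 shift [-132.5  381.5   23.1] turn z -6.0096
full rotvec [ 0.0022 -0.0009  0.2736] j6 -1.075
```

View pics/c7.png

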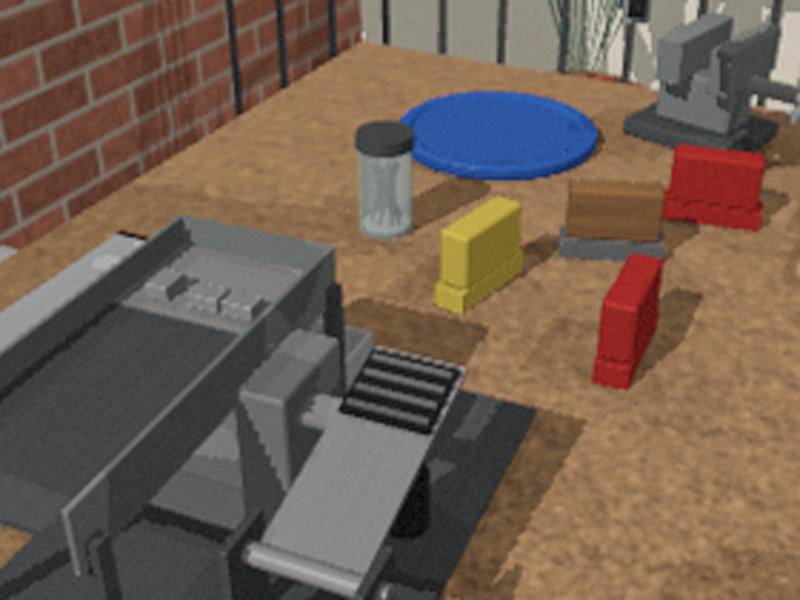

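Picture: the three offcuts lie on the flap (about (165,290), (208,297), (242,303)). The scraper stands upright at (612,220) and the jar is unmoved at (385,180). The treadle comes next, with the fingers shut.

>>> {"op": "arm_command", "data": {"moves": [-1,-8,24,0,0,0,0,-1,-16,48,2,0,0,0,-1,-17,48,2,0,0,0,-1,-17,48,3,0,0,0,-1,-17,48,3,0,0,0,-1,-17,48,3,0,0,0,-1,-17,48,3,0,0,0,-1,-17,46,3,0,0,0]}}

```text
clock: 20.55
tcp_pos: [0.4617, 0.0642, 0.2038]
orientation: [-0.001, -0.162, 0.987, 0.0]
wrist_force: [1.5, 0.9, -0.2]
finger_gap: -0.0002
grip_force: 0.0
```

>>> {"op": "arm_command", "data": {"moves": [-1,-7,23,3,0,0,0,-1,0,0,0,0.001,0,0.137,-1,0,0,0,0.001,0,0.137,-1,0,0,0,0,0,0]}}

```text
clock: 21.05
tcp_pos: [0.4613, 0.0865, 0.2009]
orientation: [-0.001, -0.027, 1.0, -0.001]
wrist_force: [-0.2, -0.3, -0.3]
finger_gap: -0.0
grip_force: 0.0
```

```bash
python3 go.py s -.092 -.017 .125 3.1416
```

```text
t 21.05 tcp [0.4613 0.0865 0.2009] yaw -3.0885 tilt [ 0.0013 -0.0014 -1.    ] F [-0.2 -0.3 -0.3] gap -0.0 grip 0.0 stand [-0.0921 -0.0171]
goal [0.4614 0.0867 0.125 ] 3.1924 shift [-0.2  0.2 75.9] turn z -6.2809
full rotvec [-0.0014 -0.0013  0.0022] j6 -0.038
```

>>> {"op": "arm_command", "data": {"moves": [-1,0,0,25,0,0,0,-1,0,0,30,0,0,0,-1,0,0,17,0,0,0,-1,0,0,10,0,0,0,-1,0,0,10,0,0,0,-1,0,0,10,0,0,0,-1,0,0,10,0,0,0,-1,0,0,10,0,0,0]}}

```text
clock: 22.05
tcp_pos: [0.4637, 0.0845, 0.0806]
orientation: [0.001, -0.025, 1.0, -0.002]
wrist_force: [-3.3, -3.3, 10.0]
finger_gap: 0.0001
grip_force: 5.3
```

>>> {"op": "arm_command", "data": {"moves": [-1,0,0,8,0,0,0,-1,0,0,4,0,0,0,-1,0,0,0,0,0,0]}}

```text
clock: 22.42
tcp_pos: [0.4637, 0.0854, 0.0689]
orientation: [0.001, -0.026, 1.0, -0.001]
wrist_force: [-2.9, -1.5, 12.2]
finger_gap: -0.0
grip_force: 6.2
```

>>> {"op": "arm_command", "data": {"moves": [-1,0,0,3,0,0,0,-1,0,0,2,0,0,0,-1,0,0,0,0,0,0]}}

```text
clock: 22.8
tcp_pos: [0.4638, 0.0859, 0.0653]
orientation: [0.002, -0.026, 1.0, -0.0]
wrist_force: [-7.2, 0.9, 21.6]
finger_gap: 0.0002
grip_force: 10.6
```

>>> {"op": "arm_command", "data": {"moves": [-1,0,0,2,0,0,0,-1,0,0,0,0,0,0]}}

```text
clock: 23.05
tcp_pos: [0.4639, 0.086, 0.0648]
orientation: [0.002, -0.026, 1.0, -0.0]
wrist_force: [-11.5, -1.1, 35.0]
finger_gap: 0.0001
grip_force: 17.3
```

The stop is reached: the force jumps while the position holds. I hold a moment and check the flap and tray.

>>> {"op": "arm_command", "data": {"moves": [-1,0,0,0,0,0,0,-1,0,0,0,0,0,0,-1,0,0,0,0,0,0,-1,0,0,0,0,0,0]}}

```text
clock: 23.55
tcp_pos: [0.4639, 0.086, 0.0648]
orientation: [0.002, -0.026, 1.0, -0.0]
wrist_force: [-12.3, -0.0, 35.7]
finger_gap: -0.0002
grip_force: 17.3
```

```bash
python3 go.py
python3 - <<'E'
from h import *
a,_=read_camera('side'); b,_=read_camera('top')
cv2.imwrite('pics/c8.png',np.hstack([cv2.resize(a[150:330,130:310],(400,400)),cv2.resize(b[120:260,150:290],(400,400))]))
E
```

```text
t 23.55 tcp [0.4639 0.086  0.0648] yaw -3.0899 tilt [-4.8e-03 -7.0e-04 -1.0e+00] F [-12.3  -0.   35.7] gap -0.0002 grip 17.3 stand [-0.0896 -0.0178]
```

View pics/c8.png

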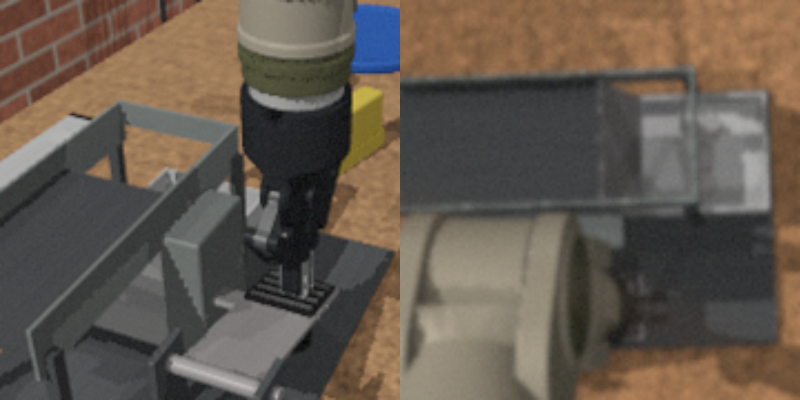

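The flap is fully down and empty, and shapes show in the tray (top crop around (680,140)). I release the treadle.

>>> {"op": "arm_command", "data": {"moves": [-1,0,0,-8,0,0,0,-1,0,0,-10,0,0,0,-1,0,0,-10,0,0,0,-1,0,0,-10,0,0,0,-1,0,0,-12,0,0,0,-1,0,0,-15,0,0,0,-1,0,0,-25,0,0,0,-1,0,0,-40,0,0,0]}}

```text
clock: 24.65
tcp_pos: [0.4616, 0.0854, 0.1906]
orientation: [-0.001, -0.025, 1.0, -0.001]
wrist_force: [1.6, -0.4, -0.6]
finger_gap: -0.0001
grip_force: 0.0
```

>>> {"op": "arm_command", "data": {"moves": [-1,20,-45,-10,0,0,0,-1,20,-45,0,0,0,0,-1,20,-45,0,0,0,0,-1,20,-45,0,0,0,0,-1,0,0,0,0,0,0]}}

```text
clock: 25.28
tcp_pos: [0.3908, -0.1008, 0.2012]
orientation: [0.0, -0.022, 1.0, -0.001]
wrist_force: [0.7, 0.6, -0.5]
finger_gap: 0.0001
grip_force: 0.0
```

```bash
python3 go.py
python3 - <<'E'
from h import *
a,_=read_camera('side'); b,d=read_camera('top'); 
S=np.array([.5524,.1083]);c,n=np.cos(.0508),np.sin(.0508);SM=np.array([[c,-n],[n,c]])
C=cloud('top',d).reshape(-1,3); C[:,:2]=(C[:,:2]-S)@SM
for x,y in((-.085,-.016),(-.085,.06),(.06,-.04),(.06,-.09)):
    P=C[np.hypot(C[:,0]-x,C[:,1]-y)<.006]; print(x,y,np.median(P[:,2]).round(4))
P=C[(abs(C[:,0]-.06)<.05)&(C[:,1]<-.11)&(C[:,1]>-.16)&(C[:,2]>.019)&(C[:,2]<.035)]; print(len(P), P.min(0).round(3) if len(P) else '',P.max(0).round(3) if len(P) else '')
cv2.imwrite('pics/c9.png',np.hstack([cv2.resize(a[150:350,110:310],(400,400)),cv2.resize(b[120:260,150:290],(400,400))]))
E
```

```text
t 25.27 tcp [ 0.3908 -0.1008  0.2012] yaw -3.0969 tilt [-3.0e-04 -2.6e-03 -1.0e+00] F [ 0.7  0.6 -0.5] gap 0.0001 grip 0.0 stand [-0.172  -0.2007]
-0.085 -0.016 0.1179
-0.085 0.06 0.0963
0.06 -0.04 0.1232
0.06 -0.09 0.1244
44 [ 0.024 -0.124  0.019] [ 0.094 -0.11   0.028]
```

View pics/c9.png

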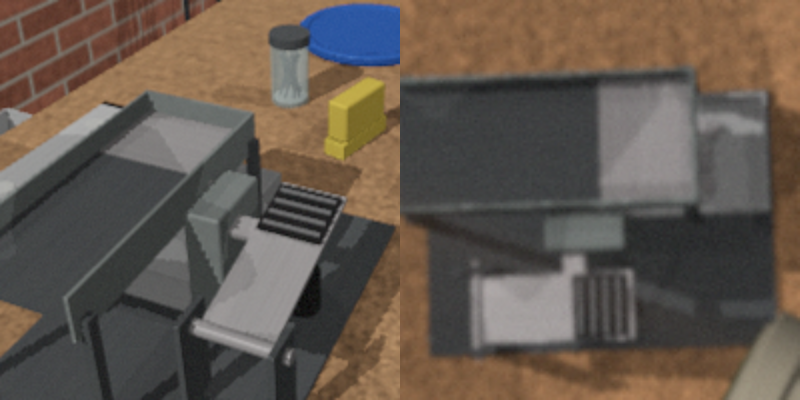

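The flap is flush and empty, the treadle is up (pad z 0.118), and the depth shows offcut-height material in the tray.

```bash
python3 -c "
from workcell import *
print(hand_in())"
```

```text
the job is handed in; nothing more can be done
None
```

I handed the job in at about 25 s of the 72 s limit: the flap is empty and flush again, the treadle is fully up, the scraper stands upright back in its place and I left the jar alone; I never saw the three offcuts clearly in the tray, but the depth readings show offcut-height material there.

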